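# Plug the pressure gauge into the inflator's quick coupler

## Robot

A 6-joint arm with a two-finger parallel gripper is mounted at the origin on the work surface. World frame = base frame: x ahead of the robot, y to its left, z up, the work surface at z = 0. Lengths are in mm, angles in degrees, forces in N, time in s.
With the tool pointing down it reaches from about 350 to 875 mm from the base axis. Payload 4.2 kg.
Tool frame: the origin (TCP) lies at the very end of the fingers, on their centre line; the grasp point (between the pads) lies 19 mm behind it (pinch_z is the distance from the TCP to the grasp point, in mm); z points along the fingers, y is the line along which they close (so a half turn about z gives the same grasp; the last joint's range is limited). The gripper opens to 85 mm and grips with 20 to 120 N. Pads are 22 mm wide; open, the fingers measure 114 mm over their backs; the gripper's body (76 mm by 85 mm) begins 54 mm behind the grasp point. The pads swing forward as they close: fully open they stand 13 mm farther back than shut.
Start: joints at [-60.47, 22.042, 0.453, 0, -68.411, -14.817], TCP at [158.759, -604.479, 231.312] pointing down, gripper open.
Joint ranges: [-179.83, 179.83], [-69.29, 118.12], [-61.27, 80.66], [-181.25, 117.63], [-171.15, -9.14], [-177.46, 177.46]. Speed limits (degrees/s): [159.86, 159.86, 180, 180, 180, 180].

## Interface

Orientations are given as a 3x3 rotation matrix whose columns are the frame's x, y, z axes.
In Python, from bench import get_state, get_image, get_calibration, sign_off, find_in, place_of, pinch_z gives the robot as it stands. The module is installed in compiled form; this text tells all that it offers.
- The arm moves only by the shell command python3 -m inch 'ROWS' [OPENING] [FORCE]. ROWS is JSON, a list of rows, each an object of numbers: "dx", "dy", "dz": the shift along the world's x, y, z in mm; "spin": the turn about the world's z in degrees. A call has 1 to 10 rows; each row shifts and turns the commanded pose from where the row before left it; what a row does not reach is not made up. A row lasts 1/12 s, in which the tool goes at most 41.7 mm and 7.16 degrees, less where a joint would pass 70% of its speed; a pose out of reach is approached as far as the arm can. A call with a gripper value outside its range is refused whole. OPENING is the closure, from -1 (fully open) to 1 (shut), so that 0 is half open, set as the call begins (- or left out, the last holds). The fingers move at their own pace and stop on an object; FORCE is the grip in N (left out, the last holds). Time passes only in rows, so rows that do not move let the fingers close. It gives the time, the measured TCP pose, the force, the opening and the grip force at its end, in the units of the state.
- get_state(): the state, without advancing time (a new reading comes with each control period).
- get_image(name): name is "scene" or "side" or "wrist"; returns (picture, depth): 420x560x3 uint8, blue, green, red; 420x560 float32, mm along the optical axis (not along the pixel's ray), 0 where there is no reading.
- get_calibration(name): a dict with "mtx" (3x3 intrinsics, pixels), "k1" (the pictures are not rectified: a ray, as slopes to the right and down, at radius r is drawn at 1 + k1 r^2 times it, then the intrinsics apply), "R" (3x3) and "t" (3): a world point X has camera coordinates R X + t. Camera axes: x right, y down, z forward; pixel columns grow to the right and rows downward; lengths in mm; the calibration is good to about 2 mm. A picture is of the moment at which its call begins: read the wrist's pose just before it. get_calibration takes no time and is no camera call; for the wrist camera it gives the pose at the moment of the call.
- sign_off(): hands the job in; it is judged then, once.
Trained networks look in the newest picture that a camera, given by its name, has taken for a name from the list of things; names that differ only in an ending like _2 or _b are one class to them, and where a whole thing is asked for, a point or a joint stands for the part that bears it (a point fixed in the world has none). Each returns a list of dicts, best first, with "conf" (0 to 1); they miss things now and then, are a little off and sometimes report something else, mostly with a low value. They report only what shows in the picture. A call takes as long as a camera call. They do not tell look-alikes from the thing itself.
- find_in(camera, label): "bbox" ([left, top, right, bottom] in pixels, round what is visible of it).
- place_of(camera, label): "xy" ([column, row] in pixels: a listed point, or the origin of a listed thing).
The state is a dict: "clock": time; "q": joint angles; "joint_vel": joint speeds; "joint_efforts": joint torques, N m; "tcp_pos": TCP position; "tcp_rot": TCP orientation; "ft_force": force on the tool from outside, world axes, zero at the start; "wrist_torque": the same for the moment, N m; "opening": opening from 0.0 (shut) to 1.0 (fully open); "finger_force": force on a finger pad.
Only numpy, scipy, OpenCV 4.12 (cv2) and the standard library are available. Lean on these libraries where they do the work, as an engineer would, in place of code of your own. Each camera call takes 0.05 s, during which the arm holds its last target. There are 200 camera calls.

## Task

Get the orange inflator ready for checking the tyres: pull the steel sleeve of its quick coupler back (down) until it stays there, then plug in the red pressure gauge from the chopping board and press it home so that the sleeve springs forward (up) again and locks it. Leave the gauge standing upright in the coupler, fully seated and let go. Leave the yellow nozzle standing where it is.

Things in the scene. Friction and masses are not known exactly. Their poses are not given: they have to be found in the camera images.
- mouth (a point): Centre of the coupler's mouth (brass rim), z up along its axis; in the middle of a fixed orange inflator, flat top 46 mm below here. Mouth 46 mm wide, tapering to a 38 mm bore; flat seat 32 mm below here. Sleeve forward: two dark latches in the bore bar a plug. Sleeve back: bore free, a blue trip disc 14 mm above the seat; the plug, pressed on it with 6 N to 5 mm above the seat, trips the sleeve.
- sleeve (a joint): Steel sleeve around the mouth, m: 0 forward (up), 0.015 back (down). Ring 60 mm across, 28 mm tall, with a flange 84 mm across, 5 mm thick, at its foot. Forward: ring's top 6 mm above the mouth, flange's top 17 mm below it. Back: flange 9 mm clear of the inflator. Snap action: held forward with 4 N; moved down over 6 mm it goes and stays back (6 N) until a plug trips it, then springs up by itself.
- gauge: Pressure gauge upright on a board 12 mm thick, 0.16 kg. Origin: centre of its underside, z up. Steel foot 30 mm across, 8 mm tall, lower edge bevelled; neck 14 mm across up to 40 mm; brass body 24 mm across up to 60; round red housing 44 mm across from 60 to 86 mm (top), white face up. Too light to trip by itself. Seated, its origin is on the seat and the sleeve's top 22 mm below the red housing.
- nozzle: Yellow nozzle, a bystander upright on the same board, about 150 mm from the gauge, either side. Same metal plug, with a yellow collar 40 mm across from 60 mm and a cone up to 98 mm. Origin: centre of its underside, z up.
Not all that is in view belongs to the job. There is more than one size of the gauge; the job needs the smaller.

How it is judged:
By the outcome, as a careful person would: the job done as asked, in the order asked, and still so for the second after the job is handed in, with the robot touching nothing.
It also fails if it takes over 54 s, if anything falls off the work surface, if the arm or the gripper's body presses on something with over 40 N, if the wrist force passes 120 N, or if a joint passes its speed limit or range.

## Working session

There is one attempt and no reset: what is moved stays moved. The work goes in short steps, Python scripts to look and compute and a shell command to move; the robot and the scene stay as the last step left them, time stands still between calls to the robot, and variables do not carry over. Pictures are saved under pics/ and viewed, at most 10 in all, crops included, and the job is handed in when it is done.

```bash
mkdir -p pics
cat > h.py <<'E'
import numpy as np, cv2
from bench import *
def ray(cam,uv,C=None):
    C=C or get_calibration(cam); K=np.array(C["mtx"]);k=C["k1"]
    p=np.array([(uv[0]-K[0,2])/K[0,0],(uv[1]-K[1,2])/K[1,1]]); s=p.copy()
    for _ in range(20): s=p/(1+k*(s@s))
    R=np.array(C["R"]);t=np.array(C["t"]).ravel()
    return -R.T@t, R.T@np.array([s[0],s[1],1.])
def at_z(cam,uv,z,C=None):
    o,d=ray(cam,uv,C); return o+d*(z-o[2])/d[2]
def at_d(cam,uv,depth,C=None):
    o,d=ray(cam,uv,C); return o+d*depth
def tri(c1,p1,c2,p2):
    o1,d1=ray(c1,p1);o2,d2=ray(c2,p2)
    s=np.linalg.lstsq(np.c_[d1,-d2],o2-o1,rcond=None)[0]
    a=o1+d1*s[0];b=o2+d2*s[1]; return (a+b)/2,np.linalg.norm(a-b)
E
cat > a.py <<'E'
from h import *
np.set_printoptions(precision=1,suppress=True)
for c in("scene","side"):
    im,d=get_image(c); cv2.imwrite(f"pics/{c}0.png",im)
    for l in("mouth","sleeve","gauge","nozzle"):
        for r in place_of(c,l)[:4]:
            u=r["xy"];z=d[min(419,max(0,int(u[1]))),min(559,max(0,int(u[0])))]
            print(c,l,round(r["conf"],2),np.array(u),at_d(c,u,z), at_z(c,u,12))
E
python3 a.py; python3 -c "from bench import *;print(get_state(),pinch_z)"
```

```text
scene mouth 0.96 [282.6 131.5] [528.2 171.2  93.2] [481.3 234.2  12. ]
{'clock': 0.1, 'q': array([-6.04708975e+01,  2.20865447e+01,  3.87328348e-01, -2.28120199e-02,
       -6.84109247e+01, -1.48178158e+01]), 'joint_vel': array([ 0.03400736, -0.07417819,  0.10097364,  0.08439925, -0.07461721,
        0.043669  ]), 'joint_efforts': array([-1.53434926e-04, -3.93318558e+01,  1.88929743e+01,  4.19794723e+00,
       -2.57456006e-03,  1.04203515e-06]), 'tcp_pos': array([ 158.60617083, -604.00621009,  230.33355307]), 'tcp_rot': array([[-9.67254987e-01, -2.53805830e-01, -6.25308555e-04],
       [-2.53806565e-01,  9.67253217e-01,  1.85506573e-03],
       [ 1.34005214e-04,  1.95302899e-03, -9.99998084e-01]]), 'ft_force': array([ 0.60164307, -0.09730523,  0.89955738]), 'wrist_torque': array([ 0.0039402 , -0.03186256, -0.03591935]), 'finger_force': 0.0, 'opening': 1.0005673300435858} 18.700000000000003Traceback (most recent call last):
  File "a.py", line 6, in <module>
    for r in place_of(c,l)[:4]:
             ~~~~~~~~^^^^^
ValueError: it knows: gauge, mouth, nozzle
```

```bash
sed -i 's/"sleeve",//' a.py; python3 a.py
```

```text
scene gauge 0.86 [324.2 279.1] [756.1 -11.3  22.3] [754.6  -7.2  12. ]
scene gauge 0.77 [217.1 247.5] [569.1 -80.6  31.2] [560.4 -75.   12. ]
scene nozzle 0.65 [144.7 298.6] [ 532.1 -225.6   23.3] [ 526.4 -224.9   12. ]
side mouth 0.79 [269.  270.7] [553.4 154.3  93.7] [589.3 102.6  12. ]
side gauge 0.96 [323.2 226.3] [555.8 -64.   20.1] [559.  -71.2  12. ]
side gauge 0.77 [240.3 213. ] [741.9   0.1  10.7] [741.1   1.1  12. ]
side nozzle 0.54 [362.8 194.6] [ 528.1 -212.9   20. ] [ 530.9 -221.7   12. ]
```

View pics/scene0.png

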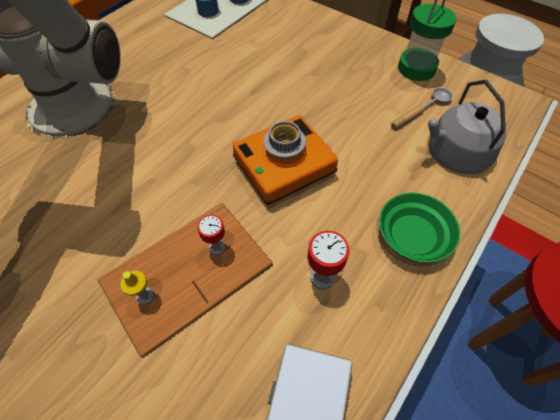

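View pics/side0.png

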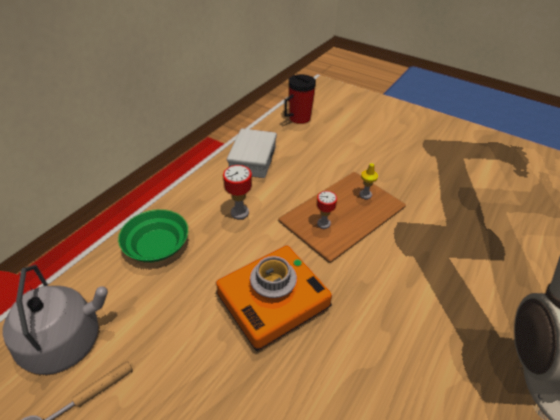

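Candidates for the gauge: the small one on the board, scene (211,228) / side (326,202), and the large one on the table, scene (328,250) / side (238,180). By the description I choose the small one on the board. The nozzle is yellow at scene (134,285), and the inflator's mouth is at scene (284,132).

Run:
```python
from h import *
np.set_printoptions(precision=1,suppress=True)
print(tri("scene",(282.6,131.5),"side",(269,270.7)),tri("scene",(217.1,247.5),"side",(323.2,226.3)),tri("scene",(324.2,279.1),"side",(240.3,213)))
im=cv2.imread("pics/scene0.png")
cv2.imwrite("pics/crop.png",cv2.resize(im[190:330,100:370],None,fx=2.9,fy=2.9,interpolation=3))
```

```text
(array([542.1, 161.4, 109.8]), np.float64(10.53027963694)) (array([559.7, -74. ,   9.4]), np.float64(1.0156252382520106)) (array([750.5,  -5.2,   2. ]), np.float64(6.4106880338681345))
```

View pics/crop.png

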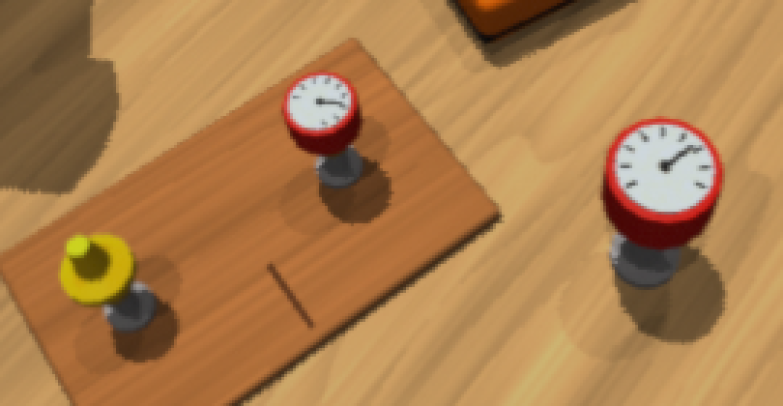

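The crop shows the small red gauge upright on the board at crop (320,110), the larger one off the board at (663,180) and the nozzle at (97,265). Next I go above the coupler.

```bash
python3 -m inch '[{"dx":16,"dy":32,"dz":6},{"dx":16,"dy":32,"dz":6},{"dx":16,"dy":32,"dz":6},{"dx":16,"dy":32,"dz":6},{"dx":16,"dy":32,"dz":6},{"dx":16,"dy":32,"dz":6},{"dx":16,"dy":32,"dz":6},{"dx":16,"dy":32,"dz":6},{"dx":16,"dy":32,"dz":6},{"dx":16,"dy":32,"dz":6}]' -1; python3 -m inch '[{"dx":16,"dy":32},{"dx":16,"dy":32},{"dx":16,"dy":32},{"dx":16,"dy":32},{"dx":16,"dy":32},{"dx":16,"dy":32},{"dx":16,"dy":32},{"dx":16,"dy":32},{"dx":16,"dy":32},{"dx":16,"dy":32}]'
cat > w.py <<'E'
from h import *
import sys
np.set_printoptions(precision=1,suppress=True)
C=get_calibration("wrist"); s=get_state(); im,d=get_image("wrist"); cv2.imwrite(f"pics/{sys.argv[1]}.png",im)
print(s["clock"],s["tcp_pos"],"F",s["ft_force"],s["opening"])
for l in sys.argv[2:]:
    for r in place_of("wrist",l)[:3]:
        u=r["xy"]; z=d[min(419,max(0,int(u[1]))),min(559,max(0,int(u[0])))]
        print(l,round(r["conf"],2),np.array(u),z,at_d("wrist",u,z,C),at_z("wrist",u,105,C))
E
python3 w.py w1 mouth
```

```text
0.5 [ 158.7 -604.5  231.3] F [ 0.  -0.5 -0.3] 1.0039515021320344schema error: expected keys dx, dy, dz, spin
schema error: expected keys dx, dy, dz, spin
```

```bash
python3 -m inch '[{"dx":16,"dy":32,"dz":6,"spin":0},{"dx":16,"dy":32,"dz":6,"spin":0},{"dx":16,"dy":32,"dz":6,"spin":0},{"dx":16,"dy":32,"dz":6,"spin":0},{"dx":16,"dy":32,"dz":6,"spin":0},{"dx":16,"dy":32,"dz":6,"spin":0},{"dx":16,"dy":32,"dz":6,"spin":0},{"dx":16,"dy":32,"dz":6,"spin":0},{"dx":16,"dy":32,"dz":6,"spin":0},{"dx":16,"dy":32,"dz":6,"spin":0}]' -1; python3 -m inch '[{"dx":16,"dy":32,"dz":0,"spin":0},{"dx":16,"dy":32,"dz":0,"spin":0},{"dx":16,"dy":32,"dz":0,"spin":0},{"dx":16,"dy":32,"dz":0,"spin":0},{"dx":16,"dy":32,"dz":0,"spin":0},{"dx":16,"dy":32,"dz":0,"spin":0},{"dx":16,"dy":32,"dz":0,"spin":0},{"dx":16,"dy":32,"dz":0,"spin":0},{"dx":16,"dy":32,"dz":0,"spin":0},{"dx":0,"dy":0,"dz":0,"spin":0}]'
python3 w.py w1 mouth gauge
```

```text
clock: 1.43
tcp_pos: [319.1, -282.9, 292.0]
tcp_rot: [[-0.967, -0.254, 0.001], [-0.254, 0.967, -0.0], [-0.001, -0.001, -1.0]]
ft_force: [1.2, -0.1, 0.5]
opening: 1.001
finger_force: 0.0
clock: 2.27
tcp_pos: [465.2, 7.7, 291.1]
tcp_rot: [[-0.966, -0.259, 0.001], [-0.259, 0.966, 0.001], [-0.001, 0.0, -1.0]]
ft_force: [0.1, 0.4, 0.3]
opening: 0.999
finger_force: 0.0
2.2667 [465.2   7.7 291.1] F [0.1 0.4 0.3] 0.9986481634432592
mouth 0.87 [385.9 274.4] 137.29921 [443.2  50.9 314.4] [544.1 164.3 105. ]
gauge 0.67 [210.1 219.2] 427.0825 [558.  -70.3  35.1] [527.8 -60.5 105. ]
gauge 0.65 [232.8 318.9] 508.5678 [734.6  -3.7  13.4] [658.6  -6.  105. ]
```

View pics/w1.png

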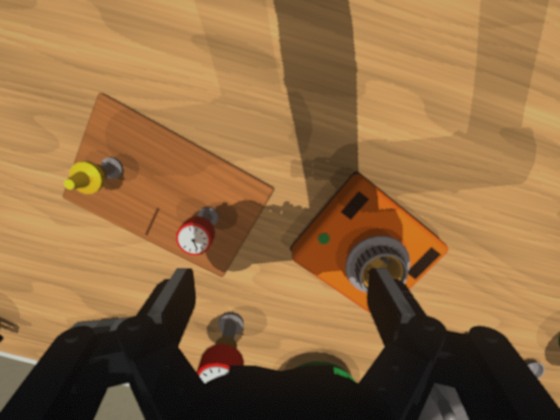

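The mouth at (386,265) is half hidden by a finger. The gauge stands at (195,238) and the nozzle at (85,180). I move further out for a clear view.

```bash
python3 -m inch '[{"dx":25,"dy":30,"dz":0,"spin":0},{"dx":25,"dy":30,"dz":0,"spin":0},{"dx":25,"dy":30,"dz":0,"spin":0},{"dx":25,"dy":30,"dz":0,"spin":0},{"dx":25,"dy":30,"dz":0,"spin":0},{"dx":0,"dy":0,"dz":0,"spin":0}]'
python3 w.py w2 mouth
python3 - <<'E'
from h import *
np.set_printoptions(precision=1,suppress=True)
C=get_calibration("wrist"); im,d=get_image("wrist")
R=np.array(C["R"]);t=np.array(C["t"]).ravel();K=np.array(C["mtx"])
# point cloud around the inflator
P=[];
for v in range(0,420,2):
    for u in range(0,560,2):
        if d[v,u]>0:
            p=at_d("wrist",(u,v),d[v,u],C)
            if np.hypot(p[0]-543,p[1]-163)<75: P.append(p)
P=np.array(P);h,e=np.histogram(P[:,2],bins=np.arange(0,140,2));print([(int(a),int(b)) for a,b in zip(e,h) if b>15])
for lo,hi in((97,130),(72,92)):
    Q=P[(P[:,2]>lo)&(P[:,2]<hi)]; print(lo,len(Q),Q.mean(0),Q[:,:2].min(0),Q[:,:2].max(0)) if len(Q) else 0
E
```

```text
clock: 2.92
tcp_pos: [590.9, 156.3, 289.1]
tcp_rot: [[-0.967, -0.255, -0.001], [-0.255, 0.967, -0.0], [0.001, -0.0, -1.0]]
ft_force: [-0.1, -0.4, -0.1]
opening: 1.0
finger_force: 0.0
2.9167 [590.9 156.3 289.1] F [-0.1 -0.4 -0.1] 1.0004583445100084
mouth 0.84 [293.8 140.6] 351.01627 [544.6 159.6  75. ] [541.8 157.5 105. ]
[(58, 259), (60, 1483), (62, 200), (72, 32), (74, 138), (88, 229), (90, 215), (94, 24), (96, 18), (98, 31), (100, 28), (102, 36), (104, 46), (106, 102), (108, 19), (110, 29), (112, 102)]
97 403 [543.8 158.4 107.2] [512.8 127.6] [573.1 187.1]
72 648 [539.5 156.2  85.6] [501.9 116.1] [584.4 199. ]
```

View pics/w2.png

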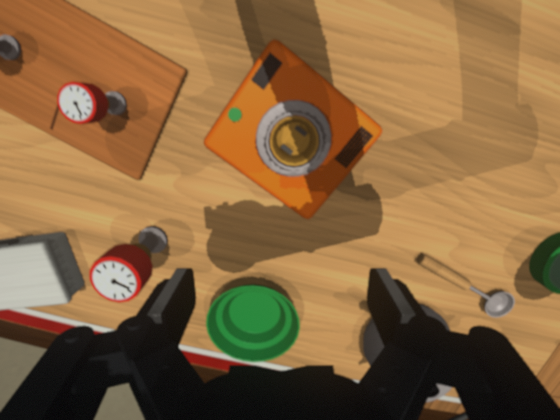

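The mouth is clear at (294,138): ring and flange are centred at about (543,157.5), flange top z about 89.5, mouth z about 106.5. I go over it, partly close to about 70 mm and descend.

```bash
python3 -m inch '[{"dx":-24,"dy":0.5,"dz":-10,"spin":0},{"dx":-24,"dy":0.7,"dz":-20,"spin":0},{"dx":0,"dy":0,"dz":-35,"spin":0},{"dx":0,"dy":0,"dz":-35,"spin":0},{"dx":0,"dy":0,"dz":-30,"spin":0},{"dx":0,"dy":0,"dz":-15,"spin":0},{"dx":0,"dy":0,"dz":0,"spin":0},{"dx":0,"dy":0,"dz":0,"spin":0},{"dx":0,"dy":0,"dz":0,"spin":0}]' -0.65 40
```

```text
clock: 3.82
tcp_pos: [540.6, 154.3, 148.5]
tcp_rot: [[-0.967, -0.253, 0.003], [-0.253, 0.967, 0.001], [-0.004, 0.0, -1.0]]
ft_force: [0.3, -0.2, 0.9]
opening: 0.828
finger_force: 0.0
```

```bash
python3 -m inch '[{"dx":2,"dy":3,"dz":0,"spin":0},{"dx":0,"dy":0,"dz":-15,"spin":0},{"dx":0,"dy":0,"dz":-15,"spin":0},{"dx":0,"dy":0,"dz":-12,"spin":0},{"dx":0,"dy":0,"dz":-6,"spin":0},{"dx":0,"dy":0,"dz":0,"spin":0},{"dx":0,"dy":0,"dz":0,"spin":0},{"dx":0,"dy":0,"dz":0,"spin":0}]'; python3 -c "
from bench import *
for i in range(3):print(get_state()['tcp_pos']);get_image('wrist')"
```

```text
clock: 4.48
tcp_pos: [542.6, 158.2, 99.6]
tcp_rot: [[-0.967, -0.254, 0.002], [-0.254, 0.967, 0.001], [-0.002, 0.0, -1.0]]
ft_force: [0.3, -0.1, -0.8]
opening: 0.827
finger_force: 0.0
[542.61619176 158.16568823  99.59707984]
[542.53854157 158.14455918  99.55135291]
[542.40290096 158.07861104  99.41468162]
```

```bash
python3 -m inch '[{"dx":0,"dy":0,"dz":-3,"spin":0},{"dx":0,"dy":0,"dz":-3,"spin":0},{"dx":0,"dy":0,"dz":-3,"spin":0},{"dx":0,"dy":0,"dz":-3,"spin":0},{"dx":0,"dy":0,"dz":0,"spin":0},{"dx":0,"dy":0,"dz":0,"spin":0}]';python3 -m inch '[{"dx":0,"dy":0,"dz":-2,"spin":0},{"dx":0,"dy":0,"dz":-2,"spin":0},{"dx":0,"dy":0,"dz":-2,"spin":0},{"dx":0,"dy":0,"dz":0,"spin":0}]'|grep -E 'tcp_pos|force'
```

```text
clock: 5.13
tcp_pos: [541.6, 157.6, 85.9]
tcp_rot: [[-0.967, -0.254, -0.001], [-0.254, 0.967, -0.001], [0.001, -0.0, -1.0]]
ft_force: [-0.6, 0.6, 0.1]
opening: 0.824
finger_force: 0.0
tcp_pos: [541.9, 157.8, 80.5]
ft_force: [-0.7, 0.9, 4.7]
finger_force: 2.0
```

```bash
python3 -m inch '[{"dx":0,"dy":0,"dz":-2,"spin":0},{"dx":0,"dy":0,"dz":-2,"spin":0},{"dx":0,"dy":0,"dz":-2,"spin":0},{"dx":0,"dy":0,"dz":0,"spin":0}]'|grep -E 'tcp_pos|force';python3 -m inch '[{"dx":0,"dy":0,"dz":-2,"spin":0},{"dx":0,"dy":0,"dz":-2,"spin":0},{"dx":0,"dy":0,"dz":0,"spin":0}]'|grep -E 'tcp_pos|force';python3 -m inch '[{"dx":0,"dy":0,"dz":-2,"spin":0},{"dx":0,"dy":0,"dz":0,"spin":0}]'|grep -E 'tcp_pos|force'
```

```text
tcp_pos: [541.3, 157.5, 73.5]
ft_force: [-0.3, 0.2, -0.1]
finger_force: 0.0
tcp_pos: [541.4, 157.5, 69.6]
ft_force: [0.5, -0.3, -0.4]
finger_force: 0.0
tcp_pos: [541.6, 157.6, 67.9]
ft_force: [0.1, 0.0, 0.5]
finger_force: 0.0
```

```bash
python3 -m inch '[{"dx":0,"dy":0,"dz":15,"spin":0},{"dx":0,"dy":0,"dz":35,"spin":0},{"dx":0,"dy":0,"dz":38,"spin":0},{"dx":0,"dy":0,"dz":38,"spin":0},{"dx":20,"dy":-20,"dz":25,"spin":0},{"dx":20,"dy":-30,"dz":15,"spin":0},{"dx":20,"dy":-30,"dz":15,"spin":0},{"dx":0,"dy":-33,"dz":0,"spin":0},{"dx":0,"dy":0,"dz":0,"spin":0},{"dx":0,"dy":0,"dz":0,"spin":0}]' -1|grep -E 'tcp_pos|force'
cat > cl.py <<'E'
from h import *
np.set_printoptions(precision=1,suppress=True)
C=get_calibration("wrist"); im,d=get_image("wrist")
P=np.array([at_d("wrist",(u,v),d[v,u],C) for v in range(0,420,2) for u in range(0,560,2) if d[v,u]>0])
for n,c,r,lo in(("infl",(543,158),48,66),("gauge",(560,-73),45,20)):
    Q=P[(np.hypot(P[:,0]-c[0],P[:,1]-c[1])<r)&(P[:,2]>lo)&(P[:,2]<130)]
    h,e=np.histogram(Q[:,2],bins=np.arange(0,140,2));print(n,[(int(a),int(b)) for a,b in zip(e,h) if b>8])
    if n=="gauge":
        T=Q[Q[:,2]>91];print(T.mean(0),(T.min(0)+T.max(0))/2,T.max(0)-T.min(0))
    if n=="infl":
        T=Q[Q[:,2]>84];print("ring",(T.min(0)+T.max(0))/2,T.max(0)-T.min(0))
E
python3 w.py w3 gauge mouth; python3 cl.py
```

```text
tcp_pos: [601.7, 43.1, 249.2]
ft_force: [-0.9, 1.0, -0.3]
finger_force: 0.0
7.05 [601.7  43.1 249.2] F [-0.9  1.  -0.3] 1.0019893864708034
gauge 0.93 [192.6 121.2] 285.74857 [556.2 -55.   95.5] [555.1 -52.5 105. ]
gauge 0.67 [224.5 258.9] 425.9414 [739.1  -2.9  12.2] [686.2   3.2 105. ]
mouth 0.56 [414.1 166.9] 305.7986 [544.6 167.9  89.9] [543.4 160.6 105. ]
infl [(72, 52), (74, 359), (76, 63), (78, 23), (80, 21), (82, 24), (84, 24), (86, 36), (88, 124), (90, 34), (92, 32), (94, 41), (96, 62), (98, 82), (100, 33), (102, 29), (104, 51), (106, 108), (108, 9)]
ring [542.1 155.4  96.6] [59.8 55.9 25. ]
gauge [(20, 32), (80, 9), (86, 9), (96, 41), (98, 311), (100, 75)]
[561.3 -75.1  98.9] [562.  -76.2  96.3] [42.1 43.1  9.8]
```

View pics/w3.png

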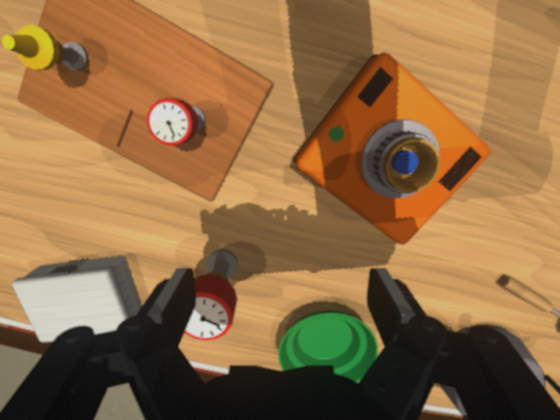

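The sleeve is back: its flange is at z about 75 and the blue trip disc shows at (405,160). The gauge at (170,121) is measured at (561.5,-75). Next I go over it.

```bash
python3 -m inch '[{"dx":-10,"dy":-30,"dz":-10,"spin":0},{"dx":-10,"dy":-30,"dz":-20,"spin":0},{"dx":-10,"dy":-30,"dz":-20,"spin":0},{"dx":-10,"dy":-28,"dz":-20,"spin":0},{"dx":0,"dy":0,"dz":-20,"spin":0},{"dx":0,"dy":0,"dz":-15,"spin":0},{"dx":0,"dy":0,"dz":0,"spin":0},{"dx":0,"dy":0,"dz":0,"spin":0},{"dx":0,"dy":0,"dz":0,"spin":0}]' |grep -E 'tcp_pos|force'
```

```text
tcp_pos: [562.8, -72.5, 145.4]
ft_force: [0.6, -0.3, 0.7]
finger_force: 0.0
```

```bash
python3 -m inch '[{"dx":-1,"dy":-2.5,"dz":-15,"spin":0},{"dx":0,"dy":0,"dz":-25,"spin":0},{"dx":0,"dy":0,"dz":-20,"spin":0},{"dx":0,"dy":0,"dz":-12,"spin":0},{"dx":0,"dy":0,"dz":-7,"spin":0},{"dx":0,"dy":0,"dz":0,"spin":0},{"dx":0,"dy":0,"dz":0,"spin":0},{"dx":0,"dy":0,"dz":0,"spin":0}]' |grep -E 'tcp_pos|force'; python3 -m inch '[{"dx":0,"dy":0,"dz":0,"spin":0},{"dx":0,"dy":0,"dz":0,"spin":0},{"dx":0,"dy":0,"dz":0,"spin":0},{"dx":0,"dy":0,"dz":0,"spin":0},{"dx":0,"dy":0,"dz":0,"spin":0},{"dx":0,"dy":0,"dz":0,"spin":0},{"dx":0,"dy":0,"dz":0,"spin":0},{"dx":0,"dy":0,"dz":0,"spin":0}]' 0.2 50 |grep -E 'tcp_pos|force|open'
```

```text
tcp_pos: [562.0, -75.5, 66.8]
ft_force: [-0.0, 0.2, 0.3]
finger_force: 0.0
tcp_pos: [561.3, -75.8, 66.1]
ft_force: [-1.0, 0.4, 5.7]
opening: 0.5
finger_force: 50.6
```

```bash
python3 -m inch '[{"dx":0,"dy":0,"dz":10,"spin":0},{"dx":0,"dy":0,"dz":25,"spin":0},{"dx":0,"dy":0,"dz":30,"spin":0},{"dx":0,"dy":0,"dz":30,"spin":0},{"dx":0,"dy":10,"dz":25,"spin":0},{"dx":-3,"dy":25,"dz":5,"spin":0},{"dx":-3,"dy":30,"dz":0,"spin":0},{"dx":-3,"dy":30,"dz":0,"spin":0},{"dx":-3,"dy":30,"dz":0,"spin":0},{"dx":-3,"dy":30,"dz":0,"spin":0}]' |grep -E 'tcp_pos|force|open'; python3 -m inch '[{"dx":-3,"dy":30,"dz":0,"spin":0},{"dx":0,"dy":28,"dz":0,"spin":0},{"dx":0,"dy":15,"dz":0,"spin":0},{"dx":0,"dy":5,"dz":0,"spin":0},{"dx":0,"dy":0,"dz":0,"spin":0},{"dx":0,"dy":0,"dz":0,"spin":0},{"dx":0,"dy":0,"dz":0,"spin":0},{"dx":0,"dy":0,"dz":0,"spin":0}]' |grep -E 'tcp_pos|force|open'
python3 - <<'E'
from h import *
a=get_image("scene")[0];b=get_image("side")[0]
cv2.imwrite("pics/both.png",np.hstack([cv2.resize(a[60:220,200:360],(400,400)),cv2.resize(b[170:330,190:350],(400,400))]))
E
```

```text
tcp_pos: [544.6, 80.4, 189.9]
ft_force: [-0.0, -0.4, -2.2]
opening: 0.496
finger_force: 51.4
tcp_pos: [542.7, 156.0, 190.2]
ft_force: [0.0, -0.5, -1.9]
opening: 0.5
finger_force: 51.4
```

View pics/both.png

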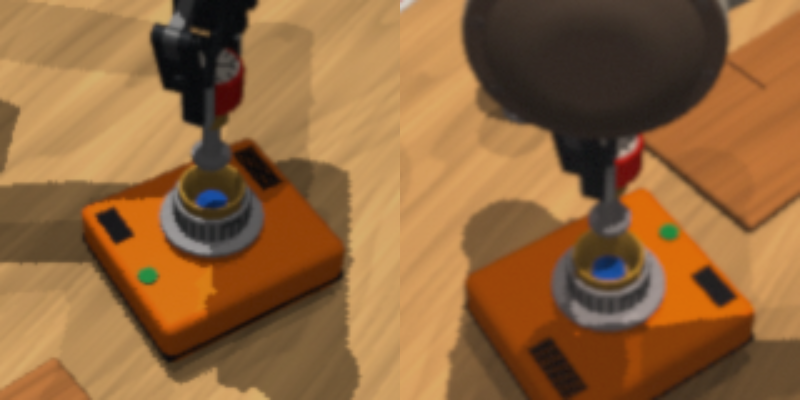

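The foot hangs above the open mouth in both views (left (211,152), right (610,217)). I check its lateral offset against where it ought to be.

Run:
```python
from h import *
np.set_printoptions(precision=1,suppress=True)
def proj(c,X):
    C=get_calibration(c);K=np.array(C["mtx"]);p=np.array(C["R"])@X+np.array(C["t"]).ravel();s=p[:2]/p[2];s=s*(1+C["k1"]*(s@s));return s*[K[0,0],K[1,1]]+K[:2,2]
p=get_state()["tcp_pos"];O=p+[0,0,-54]
r={}
for c in("scene","side"):
    get_image(c); r[c]=place_of(c,"gauge"); m=place_of(c,"mouth")
    o=0 if c=="scene" else 400; b=np.array([200,60] if c=="scene" else [190,170])
    f=lambda X:(proj(c,np.array(X))-b)*2.5+[o,0]
    print(c,[(np.array(x["xy"]),round(x["conf"],2)) for x in r[c]],"foot",proj(c,O),f(O),"top of foot",f(O+[0,0,8]),"housing top",f(O+[0,0,86]),"mouth",f([543,157.5,106.5]))
```

```text
scene [(array([324.6, 278.9]), 0.69), (array([282.4, 123.2]), 0.62)] foot [284.1 123.3] [210.2 158.2] top of foot [210.3 150.4] housing top [211.1  65.3] mouth [211.2 185.4]
side [(array([273.4, 258.7]), 0.69)] foot [273.4 259. ] [608.4 222.5] top of foot [608.5 215.1] housing top [609.  136.5] mouth [606.9 250.2]
```

The gauge is upright and within 1–2 mm of the axis, so I insert it.

```bash
python3 -m inch '[{"dx":0,"dy":1.5,"dz":-8,"spin":0},{"dx":0,"dy":0,"dz":-10,"spin":0},{"dx":0,"dy":0,"dz":-8,"spin":0},{"dx":0,"dy":0,"dz":-6,"spin":0},{"dx":0,"dy":0,"dz":-4,"spin":0},{"dx":0,"dy":0,"dz":0,"spin":0},{"dx":0,"dy":0,"dz":0,"spin":0}]' |grep -E 'tcp_pos|force|open'; python3 -m inch '[{"dx":0,"dy":0,"dz":-3,"spin":0},{"dx":0,"dy":0,"dz":-3,"spin":0},{"dx":0,"dy":0,"dz":-2,"spin":0},{"dx":0,"dy":0,"dz":0,"spin":0},{"dx":0,"dy":0,"dz":0,"spin":0}]' |grep -E 'tcp_pos|force|open'
```

```text
tcp_pos: [542.8, 158.7, 154.0]
ft_force: [0.8, 1.1, -2.1]
opening: 0.498
finger_force: 51.4
tcp_pos: [542.7, 158.6, 146.2]
ft_force: [0.1, 0.1, -1.9]
opening: 0.503
finger_force: 51.4
```

```bash
python3 -m inch '[{"dx":0,"dy":-0.5,"dz":-2,"spin":0},{"dx":0,"dy":0,"dz":-2,"spin":0},{"dx":0,"dy":0,"dz":-2,"spin":0},{"dx":0,"dy":0,"dz":0,"spin":0}]' |grep -E 'tcp_pos|force|open'; python3 -m inch '[{"dx":0,"dy":0,"dz":-2,"spin":0},{"dx":0,"dy":0,"dz":-2,"spin":0},{"dx":0,"dy":0,"dz":0,"spin":0}]' |grep -E 'tcp_pos|force|open'; python3 -m inch '[{"dx":0,"dy":0,"dz":-2,"spin":0},{"dx":0,"dy":0,"dz":-1,"spin":0},{"dx":0,"dy":0,"dz":0,"spin":0}]' |grep -E 'tcp_pos|force|open'
```

```text
tcp_pos: [543.1, 158.3, 140.9]
ft_force: [-0.7, 0.9, 2.7]
opening: 0.498
finger_force: 51.9
tcp_pos: [542.8, 158.2, 135.8]
ft_force: [0.3, -0.7, -0.4]
opening: 0.499
finger_force: 51.6
tcp_pos: [542.0, 158.0, 132.1]
ft_force: [-0.3, 0.0, -1.3]
opening: 0.506
finger_force: 51.6
```

```bash
python3 -m inch '[{"dx":0,"dy":0,"dz":-1,"spin":0},{"dx":0,"dy":0,"dz":-1,"spin":0},{"dx":0,"dy":0,"dz":-1,"spin":0},{"dx":0,"dy":0,"dz":0,"spin":0}]' |grep -E 'tcp_pos|force|open'; python3 -m inch '[{"dx":0,"dy":0,"dz":-1,"spin":0},{"dx":0,"dy":0,"dz":-1,"spin":0},{"dx":0,"dy":0,"dz":0,"spin":0}]' |grep -E 'tcp_pos|force|open'
```

```text
tcp_pos: [542.5, 158.1, 129.9]
ft_force: [0.3, -0.0, -2.5]
opening: 0.498
finger_force: 51.6
tcp_pos: [542.8, 158.2, 128.3]
ft_force: [0.6, 0.5, -2.5]
opening: 0.502
finger_force: 51.6
```

```bash
python3 -m inch '[{"dx":0,"dy":0,"dz":-1,"spin":0},{"dx":0,"dy":0,"dz":0,"spin":0}]' |grep -E 'tcp_pos|force|open'; python3 -m inch '[{"dx":0,"dy":0,"dz":-1,"spin":0},{"dx":0,"dy":0,"dz":0,"spin":0}]' |grep -E 'tcp_pos|force|open'
python3 - <<'E'
from h import *
a=get_image("scene")[0];b=get_image("side")[0]
cv2.imwrite("pics/both2.png",np.hstack([cv2.resize(a[60:220,200:360],(400,400)),cv2.resize(b[170:330,190:350],(400,400))]))
E
```

```text
tcp_pos: [543.1, 158.3, 128.1]
ft_force: [-1.3, 0.5, 3.0]
opening: 0.502
finger_force: 51.9
tcp_pos: [543.4, 158.4, 128.1]
ft_force: [-3.3, 0.0, 7.1]
opening: 0.505
finger_force: 52.4
```

View pics/both2.png

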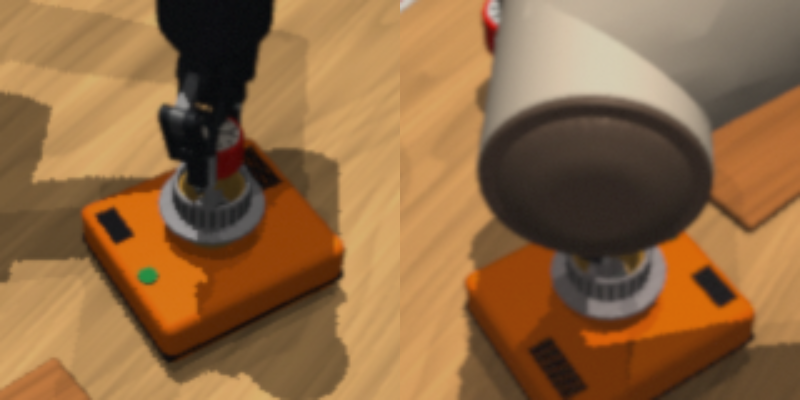

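The flange has risen (left image, from about y=222 to 207) and the seat is reached at TCP z 128. Time to release and back off.

```bash
python3 -m inch '[{"dx":0,"dy":0,"dz":1,"spin":0},{"dx":0,"dy":0,"dz":0,"spin":0},{"dx":0,"dy":0,"dz":0,"spin":0},{"dx":0,"dy":0,"dz":0,"spin":0},{"dx":0,"dy":0,"dz":0,"spin":0},{"dx":0,"dy":0,"dz":0,"spin":0},{"dx":0,"dy":0,"dz":0,"spin":0}]' -1 |grep -E 'tcp_pos|force|open'; python3 -m inch '[{"dx":0,"dy":0,"dz":10,"spin":0},{"dx":0,"dy":0,"dz":20,"spin":0},{"dx":0,"dy":0,"dz":30,"spin":0},{"dx":0,"dy":0,"dz":30,"spin":0},{"dx":0,"dy":0,"dz":30,"spin":0},{"dx":20,"dy":-20,"dz":10,"spin":0},{"dx":30,"dy":-30,"dz":0,"spin":0},{"dx":20,"dy":-20,"dz":0,"spin":0},{"dx":0,"dy":0,"dz":0,"spin":0},{"dx":0,"dy":0,"dz":0,"spin":0}]' |grep -E 'tcp_pos|force|open'
python3 w.py w4
python3 - <<'E'
from h import *
np.set_printoptions(precision=1,suppress=True)
C=get_calibration("wrist"); im,d=get_image("wrist")
P=np.array([at_d("wrist",(u,v),d[v,u],C) for v in range(0,420,2) for u in range(0,560,2) if d[v,u]>0])
Q=P[(np.hypot(P[:,0]-543,P[:,1]-158)<48)&(P[:,2]>66)&(P[:,2]<180)]
h,e=np.histogram(Q[:,2],bins=np.arange(0,200,2));print([(int(a),int(b)) for a,b in zip(e,h) if b>8])
T=Q[Q[:,2]>155];print(T.mean(0),np.linalg.svd(T-T.mean(0),full_matrices=False)[2][2])
a=get_image("scene")[0];b=get_image("side")[0]
cv2.imwrite("pics/both3.png",np.hstack([cv2.resize(a[60:220,200:360],(400,400)),cv2.resize(b[170:330,190:350],(400,400))]))
E
```

```text
tcp_pos: [542.8, 158.2, 127.2]
ft_force: [0.3, -0.3, 0.1]
opening: 1.003
finger_force: 0.0
tcp_pos: [612.8, 87.5, 257.4]
ft_force: [0.6, 0.2, -0.7]
opening: 0.999
finger_force: 0.0
15.5 [612.8  87.5 257.4] F [ 0.6  0.2 -0.7] 0.9986776969286989
[(74, 21), (80, 10), (82, 30), (86, 10), (88, 238), (90, 191), (96, 10), (98, 15), (100, 19), (102, 21), (104, 23), (106, 64), (108, 25), (110, 21), (112, 82), (138, 11), (152, 10), (158, 39), (160, 393), (162, 157)]
[544.1 156.4 161.3] [-0. -0.  1.]
```

View pics/both3.png

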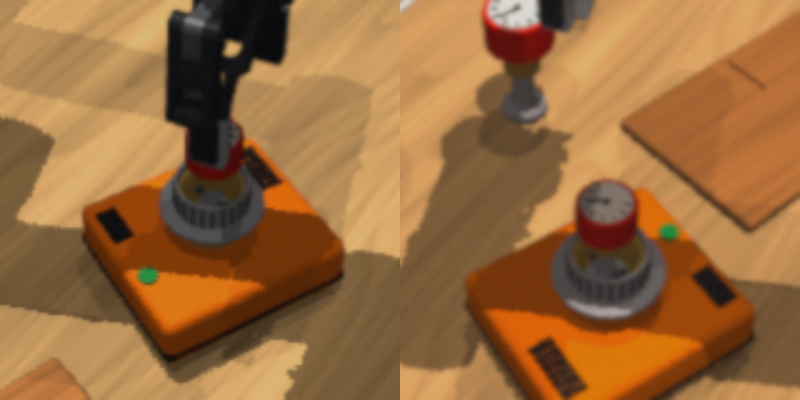

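The flange is back at z about 89.5 (sleeve forward) and the gauge's top is at 161, matching the expected 160.5. It stands upright, with the robot clear of it.

```bash
python3 -c "from bench import *;print(sign_off())"
```

```text
the job is handed in; nothing more can be done
None
```

The small red gauge is fully seated and upright in the coupler with the sleeve sprung forward and locked, the nozzle was left alone, and the job was handed in at about 16 s.

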